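# Hook the second arm into the stock rack and lay the offcut on it

### The arm

A 6-joint arm with a two-finger parallel gripper is mounted at the origin on a cart in front of the work surface, level with it; the furniture and walls round the work are solid. World frame = base frame: x ahead of the robot, y to its left, z up, the work surface at z = 0. Lengths are in mm, angles in rad, forces in N, time in s.
With the tool pointing down it reaches from about 350 to 975 mm from the base axis. Payload 7.1 kg.
Tool frame: the origin (TCP) lies at the very end of the fingers, on their centre line; the grasp point (between the pads) lies 19 mm behind it; z points along the fingers, y is the line along which they close (so a half turn about z gives the same grasp; the last joint's range is limited). The gripper opens to 88 mm and grips with 3 to 60 N. Pads are 20 mm wide; open, the fingers measure 115 mm over their backs; the gripper's body (75 mm by 178 mm) begins 61 mm behind the grasp point.
Start: joints at [1.099, 0.423, 1.63, -0, 1.089, -0.019], TCP at [273.396, 562.014, 222.675] pointing down, gripper open.
Joint ranges: [-3, 3], [-0.9, 2.11], [0.09, 2.58], [-1.31, 4.45], [0.11, 2.69], [-2.54, 2.54]. Speed limits (rad/s): [2.39, 2.39, 3.01, 3.14, 3.14, 3.14].

### API

Orientations are given as a rotation vector (axis times angle).
In Python, from workcell import sensors, imaging, close_job gives the robot as it stands. The module is installed in compiled form; this text tells all that it offers.
- The arm moves only by the tool servo_tool, never from a script. Its argument "steps" is a list of rows, each a list of 3 entries, a list of its own where there are three numbers: the shift along the world's x, y, z in m, then the turn, a rotation vector about the world's x, y, z in degrees, then the opening, from -1 (shut) to 1 (fully open). A call has exactly 8 rows; each row shifts and turns the commanded pose from where the row before left it; what a row does not reach is not made up. A row lasts 1/12 s, in which the tool goes at most 41.7 mm and 7.16 degrees, less where a joint would pass 70% of its speed; a pose out of reach is approached as far as the arm can. A call is refused whole if a number of a shift passes 0.0417 or a number of a turn 7.16, either way. A call with a gripper value outside its range is refused whole. The fingers move at their own pace and stop on an object; the grip force is fixed at half the most. Time passes only in rows, so rows that do not move let the fingers close, or fill a call up. It gives the time, the measured TCP pose, the force, the opening and the grip force at its end, in the units of the state.
- sensors.get_obs(): the state, without advancing time (a new reading comes with each control period).
- imaging.get_image(name): name is "side" or "top"; returns a dict with "color" (400x640x3 uint8, blue, green, red), "range_z" (400x640 float32, mm along the optical axis (not along the pixel's ray), 0 where there is no reading), "vertical_fov" (degrees; the focal length in pixels is half the picture's height over the tangent of half this angle, whatever the lens; pixels are square), "cx", "cy" (the principal point, pixels), "k1" (the pictures are not rectified: a ray, as slopes to the right and down, at radius r is drawn at 1 + k1 r^2 times it, then the intrinsics apply), "rvec" (rotation vector, rad) and "tvec" (3), from world to camera coordinates, as OpenCV has them. Camera axes: x right, y down, z forward; pixel columns grow to the right and rows downward; lengths in mm; the calibration is good to about 2 mm. A picture is of the moment at which its call begins.
- close_job(): hands the job in; it is judged then, once.
The state is a dict: "t": time; "qpos": joint angles; "qvel": joint speeds; "joint_torque": joint torques, N m; "ee_pos": TCP position; "orientation": TCP orientation; "ft_force": force on the tool from outside, world axes, zero at the start; "moment": the same for the moment, N m; "width": finger opening in mm; "grasp_force": force on a finger pad.
Only numpy, scipy, OpenCV 4.12 (cv2) and the standard library are available. Lean on these libraries where they do the work, as an engineer would, in place of code of your own. Each camera call takes 0.05 s, during which the arm holds its last target. There are 200 camera calls.

### The job

Finish the little blue stock rack: hook the loose orange arm into the bare upright at the same level as the arm already fitted, pressing its tabs into the slots and then down until they engage. Then lay the dark oak offcut flat and square across both arms, about centred so that it sticks out past both. Don't disturb the tape measure, the jar of screws or the olive palm sander standing near the work.

Things in the scene. Friction and masses are not known exactly. Their poses are not given: they have to be found in the camera images.
- loose_mid (a point): Grasp centre of the loose orange rack arm: a box bar 26 mm wide (y), 40 mm tall (z), 140 mm long, 0.35 kg, standing on the bench the way up it is used. Half-way up the bar, near its balance, 68 mm before (-x) the back face of its end plate. x: along the arm towards end plate and tabs, z up. An end stop at the front rises 16 mm above the bar.
- loose_foot (a point): Same arm, same axes: middle of the lower edge of the back face of its end plate (34 mm wide, 66 mm tall, 5 mm thick), level with the bar's underside.
- loose_tab (a point): Same arm, same axes: root of the upper of two steel hook tabs, on the plate's back face, 59 mm above loose_foot; the lower is 36 mm below. Each is 8 mm wide and sticks out 11 mm (+x): a neck 7 mm long, 10 mm tall (5 up and down of this point), then a lip 4 mm thick reaching 8 mm lower than the neck.
- bare_seat (a point): On the front of the bare blue upright (fixed, 44 mm wide): where loose_foot lies once the arm is engaged level with the fitted one, 140 mm above the bench. x into the upright, away from the robot, y left along the rack, z up. The upright's top is 92 mm higher. Enter the slots with the arm 8 to 14 mm higher than this, then lower it; it then stays by its weight with 2 mm of play.
- bare_slot (a point): Centre of the top slot on the bare upright's front, 66 mm above bare_seat, same axes. Five slots 14 mm wide, 24 mm tall run down the middle, 36 mm apart; the top two are the ones to use. The wall is 5 mm thick, hollow behind. Engaged, the tabs' necks rest on the slots' lower edges and the lips hang behind the wall.
- fitted_foot (a point): The same point as loose_foot, on the identical orange arm already fitted (fixed) in the other upright, 140 mm left or right of the bare one on one steel base. x into the upright, z up. The bars' tops are 40 mm above this point, so 180 mm above the bench when both are up.
- stick_mid (a point): Centre, half-way up, of the dark brown oak offcut, 32 mm (x) by 220 mm (y) by 25 mm (z), 0.14 kg, lying flat on the bench. y along its length, z up. It goes on the arms between uprights and end stops, its centre then 52 mm above fitted_foot.
- tape: Yellow and black tape measure, 39 x 84 x 64 mm, standing on the bench, loose; origin at its underside. Leave it alone.
- jar: White-lidded glass jar of screws, 68 mm wide, 84 mm tall, loose; origin at its underside. Leave it alone.
- palm_sander: Olive palm sander, 75 x 139 x 88 mm, loose; origin at its underside. Leave it alone.

How it is judged:
By the outcome, as a careful person would: the job done as asked, in the order asked, and still so for the second after the job is handed in, with the robot touching nothing.
It also fails if it takes over 58 s, if anything falls off the work surface, if the arm or the gripper's body presses on something with over 40 N, if the wrist force passes 120 N, or if a joint passes its speed limit or range.

## Working session

There is one attempt and no reset: what is moved stays moved. The work goes in short steps, Python scripts to look and compute and a tool call to move; the robot and the scene stay as the last step left them, time stands still between calls to the robot, and variables do not carry over. Pictures are saved under pics/ and viewed, at most 10 in all, crops included, and the job is handed in when it is done.

Besides the shell and the picture viewer there is one more tool, called after "Request:" as name(argument=value, ...) on one line, values as JSON. servo_tool: Moves the arm, as the interface text tells. Its arguments: {"type":"object","properties":{"steps":{"type":"array"}},"required":["steps"]}

```bash
mkdir -p pics
cat > h.py <<'E'
import numpy as np, cv2
from workcell import sensors, imaging
def grab(n):
    im=imaging.get_image(n); np.savez(n+'.npz',**im); return im
def cam(im):
    R=cv2.Rodrigues(np.array(im['rvec'],float))[0]; t=np.array(im['tvec'],float).ravel()
    f=200/np.tan(np.radians(float(im['vertical_fov']))/2); return R,t,f
def slopes(im,uv):
    R,t,f=cam(im); uv=np.atleast_2d(uv).astype(float)
    d=(uv-[float(im['cx']),float(im['cy'])])/f; s=d.copy()
    for _ in range(30): s=d/(1+float(im['k1'])*(s**2).sum(1,keepdims=True))
    return s
def pts(im,uv,z):   # world from depth
    R,t,f=cam(im); s=slopes(im,uv); c=np.c_[s,np.ones(len(s))]*np.reshape(z,(-1,1)); return (c-t)@R
def cast(im,uv,h):  # ray onto z=h
    R,t,f=cam(im); s=slopes(im,uv); d=np.c_[s,np.ones(len(s))]@R; o=-R.T@t
    return o+d*((h-o[2])/d[:,2])[:,None]
def proj(im,P):
    R,t,f=cam(im); c=np.atleast_2d(P)@R.T+t; s=c[:,:2]/c[:,2:]
    return s*(1+float(im['k1'])*(s**2).sum(1,keepdims=True))*f+[float(im['cx']),float(im['cy'])]
def cloud(im):
    v,u=np.mgrid[:400,:640]; return pts(im,np.c_[u.ravel(),v.ravel()],im['range_z'].ravel()).reshape(400,640,3)
E
python3 - <<'E'
from h import *
for n in('side','top'):
    im=grab(n); cv2.imwrite(f'pics/{n}0.png',im['color']); R,t,f=cam(im); print(n,f,im['k1'],im['cx'],im['cy'],-R.T@t,R[2], (im['range_z']>0).mean())
print(sensors.get_obs())
E
```

```text
side 378.03031601469746 -0.06996168010587256 321.1902622761404 203.14947340805392 [ 350.30863474 -872.68400338  468.9945645 ] [ 0.25606194  0.89305283 -0.36998505] 0.9959609375
top 433.93665260968896 0.0348251811824978 314.7727385989281 197.24113318206676 [ 376.65386803  -37.41605393 1302.9634793 ] [ 1.72093289e-01  8.98768193e-04 -9.85080246e-01] 0.9961015625
{'t': 0.1, 'qpos': array([ 1.09902322e+00,  4.23745321e-01,  1.63060609e+00,  3.37588028e-05,
        1.08858695e+00, -1.89879656e-02]), 'qvel': array([ 0.00112358, -0.00269388, -0.00086243, -0.00063008, -0.00113847,
       -0.00182314]), 'joint_torque': array([-6.35998076e-04, -5.45613384e+01, -2.74324661e+01,  6.44940860e-02,
        1.88200513e-02, -1.98418604e-05]), 'ee_pos': array([273.15610154, 561.59671445, 221.99429462]), 'orientation': array([-7.05117199e-01, -3.06107397e+00,  2.03887156e-03]), 'ft_force': array([-0.30028978, -0.22244385, -0.42980905]), 'moment': array([-0.00363698, -0.00368517,  0.03339372]), 'grasp_force': 0.0, 'width': 87.45426074604883}
```

View pics/side0.png

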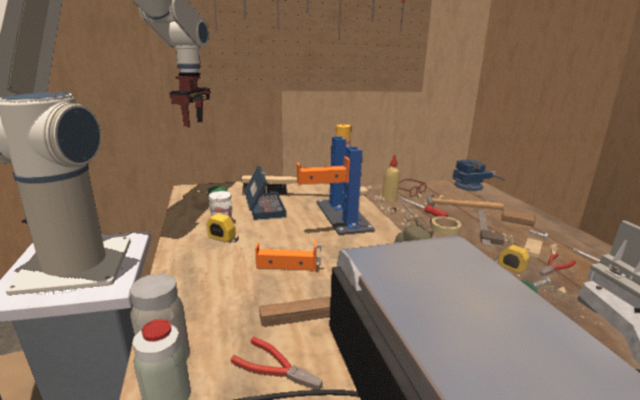

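View pics/top0.png

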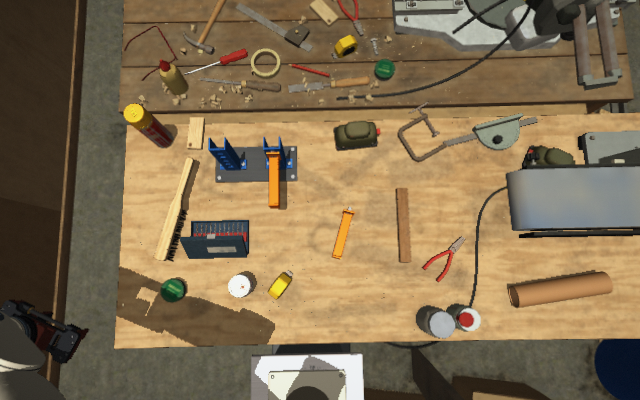

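The side view shows the fitted orange arm at about (325,175) in the nearer upright, with the bare upright behind it at (338,170). The loose arm is at (288,260) with its tabs to the right at (318,255), and the oak at (295,310) is partly hidden by the machine.
The top view shows the fitted arm at (274,180), the bare upright at (225,155), the loose arm at (342,233) with its plate end at (348,210), and the oak at (403,225). The sander is at (355,135), the tape at (280,285) and the jar at (239,286).

```bash
cat > m.py <<'E'
from h import *
def blobs(im,lo,hi,mn=30):
    m=cv2.inRange(cv2.cvtColor(im['color'],cv2.COLOR_BGR2HSV),lo,hi)
    n,l,s,c=cv2.connectedComponentsWithStats(m)
    return [(l==i,s[i],c[i]) for i in range(1,n) if s[i][4]>=mn]
if __name__=='__main__':
    np.set_printoptions(precision=1,suppress=True)
    R={'orange':((5,170,120),(17,255,255)),'blue':((105,120,40),(125,255,255)),'brown':((5,60,40),(16,175,140))}
    for n in('side','top'):
        im=dict(np.load(n+'.npz')); C=cloud(im)
        for k,(lo,hi) in R.items():
            for m,s,c in blobs(im,lo,hi,60 if k!='brown' else 300):
                P=C[m]; q=np.percentile(P,[2,50,98],axis=0)
                if abs(q[1][1])>450 or q[1][0]>1000 or q[1][0]<300: continue
                print(n,k,s,c,'x',q[:,0],'y',q[:,1],'z',q[:,2])
                if n=='top':
                    zt=np.percentile(P[:,2],90); T=P[abs(P[:,2]-zt)<8]
                    uv=np.argwhere(m)[:,::-1].astype(np.float32)
                    r=cv2.minAreaRect(T[:,:2].astype(np.float32)); print('   ztop',zt,'rect',r)
    im=np.load('top.npz')
    cv2.imwrite('pics/topz.png',cv2.resize(im['color'][120:270,190:440],None,fx=3.2,fy=3.2,interpolation=cv2.INTER_CUBIC))
    im=np.load('side.npz')
    cv2.imwrite('pics/sidez.png',cv2.resize(im['color'][115:335,230:390],None,fx=2.7,fy=2.7,interpolation=cv2.INTER_CUBIC))
E
python3 m.py
```

```text
side orange [297 157  52  27 809] [322.5 173.9] x [552.8 620.5 689. ] y [56.6 61.1 82.6] z [143.7 166.3 200.6]
side orange [ 256  241   61   30 1102] [285.6 258.8] x [419.7 484.3 547. ] y [-147.9 -121.6  -93.6] z [ 2.8 28.6 54.1]
side blue [ 330  137   31   91 1555] [346.  181.5] x [692.4 702.8 723.9] y [ 47.9  64.5 221. ] z [ 14.2 119.9 228.6]
side brown [405 204  34  34 328] [422.  219.6] x [ 892.7  995.9 1091.4] y [-57.2 183.2 341.9] z [-75.3 -62.8  17.7]
side brown [260 291  86  72 808] [298.8 317.5] x [404.1 459.5 532.8] y [-593.  -311.1 -308.3] z [ -0.7  13.6 218.9]
top orange [268 156  11  52 365] [273.5 177. ] x [552.4 635.7 684.9] y [59.9 72.6 84.2] z [172.6 178.2 194.9]
   ztop 181.98495157066648 rect ((619.4051513671875, 72.05316925048828), (24.53106117248535, 135.44235229492188), 89.57197570800781)
top orange [332 209  17  50  84] [339.2 234.5] x [419.4 486.1 554.9] y [-128.2 -104.6  -83.6] z [25.3 39.2 65.4]
   ztop 55.26905596637339 rect ((487.6551818847656, -106.06333923339844), (23.389135360717773, 140.1581573486328), 78.562744140625)
top blue [263 137  29  32 221] [278.1 154.2] x [691.1 697.4 762.9] y [34.2 53.5 93.4] z [  8.4 151.9 232.5]
   ztop 230.25093650539074 rect ((707.4010009765625, 72.59040832519531), (32.81242752075195, 41.886138916015625), 0.9104843735694885)
top blue [208 138  39  32 536] [225.6 156.6] x [691.2 693.7 726.5] y [174.8 206.2 247.9] z [  7.2 148.8 232.1]
   ztop 228.736005321049 rect ((707.3077392578125, 211.4957275390625), (43.32942199707031, 33.130271911621094), 89.76744842529297)
top brown [ 140   86  494   62 2540] [383.  108.9] x [771.9 921.6 948.6] y [-1058.6  -353.7   470.5] z [-202.5  -75.6  138.2]
   ztop 18.421788556091215 rect ((832.81103515625, 13.5025634765625), (112.38238525390625, 861.6222534179688), 1.0997681617736816)
```

View pics/topz.png

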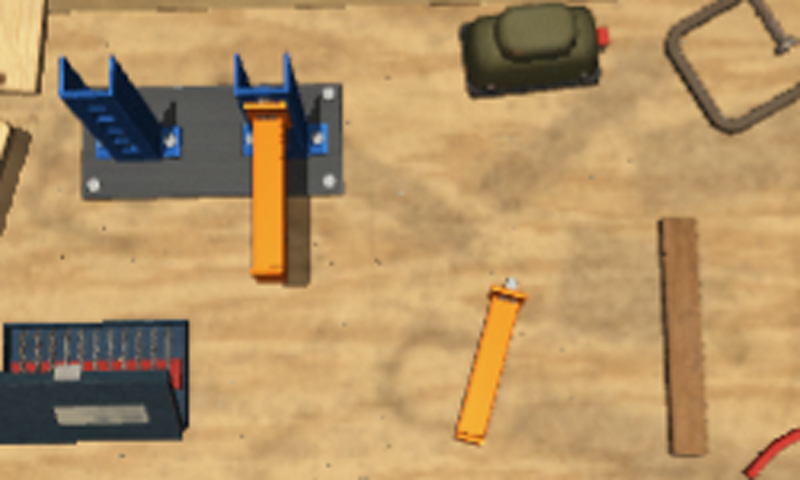

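View pics/sidez.png

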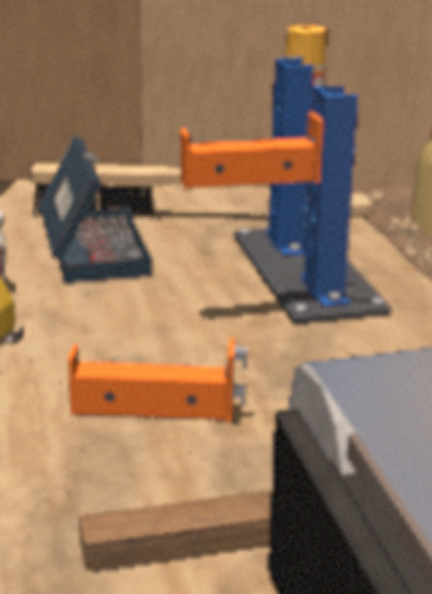

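The zooms confirm the layout. The rack is square to the axes, with the fitted arm on the right and the bare upright on the left. The loose arm is yawed slightly right with its tabs ahead, and the oak lies nearly along x. Next come the precise fits.

```bash
cat > fit.py <<'E'
from h import *
np.set_printoptions(precision=1,suppress=True)
def region(im,C,x0,x1,y0,y1,z0,z1):
    return (C[...,0]>x0)&(C[...,0]<x1)&(C[...,1]>y0)&(C[...,1]<y1)&(C[...,2]>z0)&(C[...,2]<z1)&(im['range_z']>0)
def bar(C,m):
    P=C[m]; n,l,s,_=cv2.connectedComponentsWithStats(m.astype(np.uint8)); i=1+s[1:,4].argmax(); P=C[l==i]
    c=P.mean(0); w,v=np.linalg.eigh(np.cov(P[:,:2].T)); a=v[:,1]*np.sign(v[0,1])
    d=P[:,:2]-c[:2]; al=d@a; ac=d@[-a[1],a[0]]
    return len(P),c,'z med',np.median(P[:,2]),'yaw',np.degrees(np.arctan2(a[1],a[0])),'rect',cv2.minAreaRect(P[:,:2].astype(np.float32)),'along',np.percentile(al,[1,99]),'across',np.percentile(ac,[1,99])
if __name__=='__main__':
    for n in('side','top'):
        im=dict(np.load(n+'.npz')); C=cloud(im)
        print(n,'bench',np.median(C[region(im,C,400,600,-200,-150,-30,12)],0))
        hs=cv2.cvtColor(im['color'],cv2.COLOR_BGR2HSV); o=(hs[...,0]>3)&(hs[...,0]<25)&(hs[...,1]>150)
        print('loose top',bar(C,o&region(im,C,400,545,-160,-60,34,46)))
        P=C[region(im,C,535,580,-160,-60,44,72)]; print('plate',len(P),P.mean(0),np.percentile(P,[2,98],axis=0))
        print('fitted top',bar(C,o&region(im,C,545,700,30,120,172,186)))
        print('stick top',bar(C,region(im,C,380,660,-330,-230,17,34)) if n=='top' else '')
        b=(hs[...,0]>105)&(hs[...,0]<125)&(hs[...,1]>120)
        for y0,y1 in((35,110),(175,250)):
            P=C[b&region(im,C,670,702,y0,y1,25,225)]; 
            if len(P)>20: print('upfront',len(P),np.median(P,0),'A',np.linalg.lstsq(np.c_[P[:,1:]-np.median(P[:,1:],0),np.ones(len(P))],P[:,0],rcond=None)[0]*[1000,1000,1],np.percentile(P,[2,98],axis=0))
        # slots: dark inside
    im=dict(np.load('top.npz')); C=cloud(im)
    P=C[region(im,C,680,740,170,250,222,240)]; print('bare top',len(P),np.percentile(P,[2,50,98],axis=0))
    P=C[region(im,C,680,740,30,110,222,240)]; print('fit upr top',len(P),np.percentile(P,[2,50,98],axis=0))
    for nm,x0,x1,y0,y1,z in(('tape',300,480,20,120,25),('jar',300,480,120,220,25),('sander',680,820,-220,-60,25),('drillbox',430,600,110,330,15)):
        P=C[region(im,C,x0,x1,y0,y1,z,150)]; print(nm,len(P),np.percentile(P,[2,98],axis=0))
E
python3 fit.py
```

```text
side bench [ 485.2 -175.4    0.3]
loose top (383, array([ 482.4, -116.1,   38.1]), 'z med', np.float64(38.34681436104285), 'yaw', np.float64(-17.00997184126453), 'rect', ((483.657470703125, -113.17179107666016), (29.99776840209961, 132.548095703125), 73.18475341796875), 'along', array([-63.9,  64.4]), 'across', array([-10.5,  16.6]))
plate 63 [ 554.3 -139.6   57.8] [[ 544.8 -150.6   45.3]
 [ 563.5 -119.2   65.4]]
fitted top (258, array([619.8,  66. , 177.4]), 'z med', np.float64(178.09113561237194), 'yaw', np.float64(-1.0826269536802597), 'rect', ((621.4724731445312, 71.85475158691406), (31.8038330078125, 138.65257263183594), 88.67288208007812), 'along', array([-67.2,  69.9]), 'across', array([-8.8, 17.6]))
stick top 
upfront 399 [694.4  53.8 104.4] A [-87.2   5.4 696.3] [[692.1  48.   28.7]
 [701.7  91.6 221.8]]
upfront 237 [694.9 194.2 160.8] A [-69.7   0.7 696.4] [[692.6 187.7  26.9]
 [701.6 223.  222.1]]
top bench [ 497.8 -175.1   -1.3]
loose top (366, array([ 484.3, -112.5,   38.6]), 'z med', np.float64(38.45879653200104), 'yaw', np.float64(-17.00125483408829), 'rect', ((486.819
[... 719 characters left out ...]
25), (217.91041564941406, 34.65611267089844), 0.187790647149086), 'along', array([-105.6,  108.4]), 'across', array([-16.4,  15.8]))
upfront 80 [691.8  54.  111.9] A [-89.7   9.  693.5] [[690.7  50.6  27. ]
 [700.4  92.3 222.3]]
upfront 312 [692.6 208.5 129.6] A [-53.7  -1.5 693.4] [[691.1 190.2  28.4]
 [700.5 230.9 220.9]]
bare top 92 [[691.  190.2 222.8]
 [697.3 215.9 229.6]
 [723.6 233.8 233.6]]
fit upr top 78 [[691.2  52.  222.9]
 [696.6  75.9 230. ]
 [723.2  93.5 234.7]]
tape 337 [[313.1  42.6  35. ]
 [376.2  98.7  65. ]]
jar 924 [[320.8 148.6  35.1]
 [478.  217.  120.8]]
sander 860 [[ 758.3 -216.4   28. ]
 [ 814.  -104.7   90.4]]
drillbox 1618 [[431.  165.2  15.9]
 [536.4 325.8 122.5]]
```

Measured:

| Item | Position | Yaw | Height |
|---|---|---|---|
| loose_mid | (487.5, -113.5) | -17° | bar top 38–40 |
| Bare seat | x≈692, y≈212 | ~0° | upright top 232 |
| Fitted arm | y≈72 | ~0° | bar top ≈178–180 |
| Oak | (512, -295) | ~0° along x | top 24 |

These agree with the given sizes, so I'm moving now.

Request:
servo_tool(steps=[[[0.012, -0.038, 0], [0, 0, 1.5], 1], [[0.012, -0.038, 0], [0, 0, 1.5], 1], [[0.012, -0.038, 0], [0, 0, 1.5], 1], [[0.012, -0.038, 0], [0, 0, 1.5], 1], [[0.012, -0.038, 0], [0, 0, 1.5], 1], [[0.012, -0.038, 0], [0, 0, 1.5], 1], [[0.012, -0.038, 0], [0, 0, 0], 1], [[0.012, -0.038, 0], [0, 0, 0], 1]])

```text
t: 0.77
ee_pos: [369.3, 256.1, 222.5]
orientation: [-0.462, -3.107, 0.0]
ft_force: [0.6, -0.2, 0.5]
width: 87.7
grasp_force: 0.0
```

Request:
servo_tool(steps=[[[0.012, -0.038, 0], [0, 0, 0], 1], [[0.012, -0.038, 0], [0, 0, 0], 1], [[0.012, -0.038, 0], [0, 0, 0], 1], [[0.012, -0.038, 0], [0, 0, 0], 1], [[0.012, -0.038, 0], [0, 0, 0], 1], [[0.012, -0.038, 0], [0, 0, 0], 1], [[0.012, -0.038, 0], [0, 0, 0], 1], [[0.012, -0.038, 0], [0, 0, 0], 1]])

```text
t: 1.43
ee_pos: [465.4, -48.0, 222.6]
orientation: [-0.463, -3.107, -0.0]
ft_force: [1.0, 1.3, -0.9]
width: 87.8
grasp_force: 0.0
```

Request:
servo_tool(steps=[[[0.011, -0.033, -0.02], [0, 0, 0], 1], [[0.011, -0.0325, -0.02], [0, 0, 0], 1], [[0, 0, -0.04], [0, 0, 0], 1], [[0, 0, -0.04], [0, 0, 0], 1], [[0, 0, -0.035], [0, 0, 0], 1], [[0, 0, -0.01], [0, 0, 0], 1], [[0, 0, 0], [0, 0, 0], 1], [[0, 0, 0], [0, 0, 0], 1]])

```text
t: 2.1
ee_pos: [487.6, -111.4, 58.1]
orientation: [-0.462, -3.107, -0.0]
ft_force: [0.6, 1.2, 0.8]
width: 87.7
grasp_force: 0.0
```

Run:
```python
from h import *
im=grab('side'); cv2.imwrite('pics/s1.png',cv2.resize(im['color'][180:300,220:380],None,fx=4,fy=4))
```

```text
(no output)
```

View pics/s1.png

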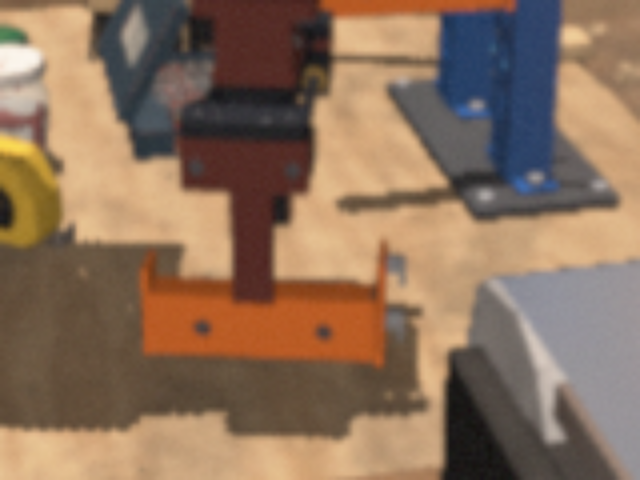

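The fingers hang over the middle of the bar. The finger is at (255,250) and the bar spans columns 145–385, so it is centred along the length. I'll go down to TCP z≈8 and close.

Request:
servo_tool(steps=[[[0, -0.002, -0.025], [0, 0, 0], 1], [[0, 0, -0.02], [0, 0, 0], 1], [[0, 0, -0.005], [0, 0, 0], 1], [[0, 0, 0], [0, 0, 0], 1], [[0, 0, 0], [0, 0, 0], -1], [[0, 0, 0], [0, 0, 0], -1], [[0, 0, 0], [0, 0, 0], -1], [[0, 0, 0], [0, 0, 0], -1]])

```text
t: 2.82
ee_pos: [488.1, -113.6, 8.7]
orientation: [0.462, 3.106, -0.0]
ft_force: [-0.3, 0.0, 0.7]
width: 64.6
grasp_force: 0.0
```

Request:
servo_tool(steps=[[[0, 0, 0], [0, 0, 0], -1], [[0, 0, 0], [0, 0, 0], -1], [[0, 0, 0], [0, 0, 0], -1], [[0, 0, 0], [0, 0, 0], -1], [[0, 0, 0], [0, 0, 0], -1], [[0, 0, 0], [0, 0, 0], -1], [[0, 0, 0], [0, 0, 0], -1], [[0, 0, 0], [0, 0, 0], -1]])

```text
t: 3.48
ee_pos: [487.4, -113.4, 7.6]
orientation: [-0.463, -3.107, -0.0]
ft_force: [-0.0, 0.2, -0.3]
width: 25.7
grasp_force: 30.0
```

Request:
servo_tool(steps=[[[0, 0, 0.02], [0, 0, 0], -1], [[0, 0, 0.035], [0, 0, 3], -1], [[0, 0, 0.038], [0, 0, 3], -1], [[0, 0, 0.038], [0, 0, 3], -1], [[0, 0, 0.038], [0, 0, 3], -1], [[0, 0, 0.035], [0, 0, 3], -1], [[0, 0.02, 0.028], [0, 0, 2], -1], [[0.005, 0.035, 0], [0, 0, 0], -1]])

```text
t: 4.15
ee_pos: [494.9, -60.4, 245.2]
orientation: [0.001, 3.133, -0.004]
ft_force: [2.4, 0.5, -3.3]
width: 25.8
grasp_force: 30.0
```

Request:
servo_tool(steps=[[[0.006, 0.036, 0], [0, 0, 0], -1], [[0.006, 0.036, 0], [0, 0, 0], -1], [[0.006, 0.036, 0], [0, 0, 0], -1], [[0.006, 0.036, 0], [0, 0, 0], -1], [[0.006, 0.036, 0], [0, 0, 0], -1], [[0.006, 0.036, 0], [0, 0, 0], -1], [[0.006, 0.036, 0], [0, 0, 0], -1], [[0.006, 0.0185, 0], [0, 0, 0], -1]])

```text
t: 4.82
ee_pos: [539.7, 215.4, 238.9]
orientation: [0.005, -3.14, -0.001]
ft_force: [0.1, -0.6, -4.1]
width: 25.4
grasp_force: 30.0
```

Request:
servo_tool(steps=[[[0.005, 0, -0.02], [0, 0, 0], -1], [[0, 0, -0.02], [0, 0, 0], -1], [[0, 0, -0.02], [0, 0, 0], -1], [[0, 0, -0.02], [0, 0, 0], -1], [[0, 0, 0], [0, 0, 0], -1], [[0, 0, 0], [0, 0, 0], -1], [[0, 0, 0], [0, 0, 0], -1], [[0, 0, 0], [0, 0, 0], -1]])

```text
t: 5.48
ee_pos: [546.2, 212.2, 161.0]
orientation: [-0.001, 3.14, 0.001]
ft_force: [1.0, 0.3, -3.6]
width: 25.9
grasp_force: 30.0
```

```bash
cat > fit2.py <<'E'
from fit import *
x0,x1,y0,y1,z0,z1=490,672,170,260,165,202
for n in('side','top'):
    im=grab(n); C=cloud(im); hs=cv2.cvtColor(im['color'],cv2.COLOR_BGR2HSV); o=(hs[...,0]>3)&(hs[...,0]<25)&(hs[...,1]>150)
    m=o&region(im,C,x0,x1,y0,y1,140,222)
    if m.sum()<20: print(n,'few');continue
    P=C[m]; print(n,len(P),'pct',np.percentile(P,[1,50,99],axis=0))
    for a,b in((480,545),(565,595)):
        Q=P[(P[:,0]>a)&(P[:,0]<b)&(P[:,2]>182)]; 
        if len(Q)>5: print('  seg',np.mean(Q,0),np.percentile(Q[:,1],[3,97]),np.median(Q[:,2]))
    cv2.imwrite(f'pics/{n}2.png',cv2.resize(im['color'][100:260,180:380],None,fx=3.5,fy=3.5))
print(sensors.get_obs()['ee_pos'],sensors.get_obs()['moment'])
E
python3 fit2.py
```

```text
side 570 pct [[491.7 186.2 153.7]
 [556.1 199.6 178.6]
 [613.7 223.2 217.8]]
  seg [515.7 202.6 190.4] [186.8 221.5] 190.83320707031265
  seg [579.7 204.5 189.4] [196.9 220.8] 190.66411504967704
top 42 pct [[595.4 194.6 156.3]
 [609.  198.6 184.7]
 [614.2 202.1 219.7]]
[546.2 212.2 161. ] [ 0.  0. -0.]
```

View pics/side2.png

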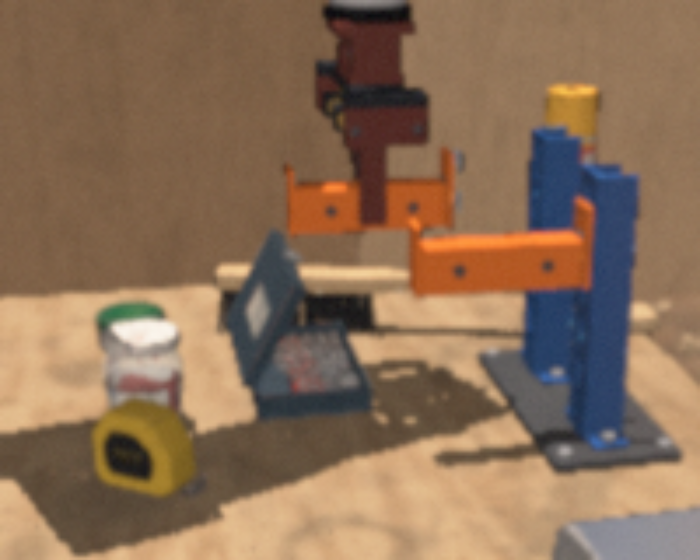

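The arm hangs level with its plate back at x≈614 (crop column 455), and it is lined up with the bare upright, about 12.6 mm above the fitted level. I'll approach and insert at about +11 mm.

Request:
servo_tool(steps=[[[0.015, 0, -0.002], [0, 0, 0], -1], [[0.02, 0, 0], [0, 0, 0], -1], [[0.015, 0, 0], [0, 0, 0], -1], [[0.01, 0, 0], [0, 0, 0], -1], [[0.006, 0, 0], [0, 0, 0], -1], [[0.004, 0, 0], [0, 0, 0], -1], [[0, 0, 0], [0, 0, 0], -1], [[0, 0, 0], [0, 0, 0], -1]])

```text
t: 6.25
ee_pos: [614.8, 211.9, 157.6]
orientation: [0.002, -3.141, 0.0]
ft_force: [0.2, 0.2, -5.0]
width: 26.0
grasp_force: 30.0
```

Request:
servo_tool(steps=[[[0.002, 0, 0], [0, 0, 0], -1], [[0.002, 0, 0], [0, 0, 0], -1], [[0.001, 0, 0], [0, 0, 0], -1], [[0, 0, 0], [0, 0, 0], -1], [[0, 0, 0], [0, 0, 0], -1], [[0, 0, 0], [0, 0, 0], -1], [[0, 0, 0], [0, 0, 0], -1], [[0, 0, 0], [0, 0, 0], -1]])

```text
t: 6.92
ee_pos: [620.3, 212.0, 157.7]
orientation: [0.002, -3.142, 0.0]
ft_force: [-0.0, -0.6, -3.9]
width: 26.1
grasp_force: 30.0
```

Request:
servo_tool(steps=[[[0.002, 0, 0.001], [0, 0, 0], -1], [[0.001, 0, 0], [0, 0, 0], -1], [[0.001, 0, 0], [0, 0, 0], -1], [[0.001, 0, 0], [0, 0, 0], -1], [[0, 0, 0], [0, 0, 0], -1], [[0, 0, 0], [0, 0, 0], -1], [[0, 0, 0], [0, 0, 0], -1], [[0, 0, 0], [0, 0, 0], -1]])

```text
t: 7.58
ee_pos: [623.8, 212.1, 158.5]
orientation: [0.001, -3.138, 0.0]
ft_force: [-6.4, 0.4, 0.4]
width: 25.9
grasp_force: 30.0
```

Light contact came at plate x≈692, as expected. Now lowering.

Request:
servo_tool(steps=[[[-0.001, 0, -0.002], [0, 0, 0], -1], [[0, 0, -0.002], [0, 0, 0], -1], [[0, 0, -0.002], [0, 0, 0], -1], [[0, 0, -0.002], [0, 0, 0], -1], [[0, 0, -0.001], [0, 0, 0], -1], [[0, 0, 0], [0, 0, 0], -1], [[0, 0, 0], [0, 0, 0], -1], [[0, 0, 0], [0, 0, 0], -1]])

```text
t: 8.25
ee_pos: [623.9, 211.9, 149.1]
orientation: [0.002, -3.14, 0.0]
ft_force: [-5.1, 0.7, -4.8]
width: 25.9
grasp_force: 30.0
```

Request:
servo_tool(steps=[[[0, 0, -0.001], [0, 0, 0], -1], [[0, 0, -0.001], [0, 0, 0], -1], [[0, 0, -0.001], [0, 0, 0], -1], [[0, 0, 0], [0, 0, 0], -1], [[0, 0, 0], [0, 0, 0], -1], [[0, 0, 0], [0, 0, 0], -1], [[0, 0, 0], [0, 0, 0], -1], [[0, 0, 0], [0, 0, 0], -1]])

```text
t: 8.92
ee_pos: [623.9, 212.1, 147.2]
orientation: [0.001, -3.141, -0.0]
ft_force: [-7.9, 1.9, 2.5]
width: 26.0
grasp_force: 30.0
```

Request:
servo_tool(steps=[[[0, 0, -0.001], [0, 0, 0], -1], [[0, 0, -0.001], [0, 0, 0], -1], [[0, 0, 0], [0, 0, 0], -1], [[0, 0, 0], [0, 0, 0], -1], [[0, 0, 0], [0, 0, 0], -1], [[0, 0, 0], [0, 0, 0], -1], [[0, 0, 0], [0, 0, 0], -1], [[0, 0, 0], [0, 0, 0], -1]])

```text
t: 9.58
ee_pos: [624.0, 212.1, 145.6]
orientation: [0.001, -3.141, -0.0]
ft_force: [-8.7, 0.8, 4.7]
width: 26.0
grasp_force: 30.0
```

```bash
cat > cmp.py <<'E'
from fit import *
for n in('side','top'):
    im=grab(n); C=cloud(im); hs=cv2.cvtColor(im['color'],cv2.COLOR_BGR2HSV); o=(hs[...,0]>3)&(hs[...,0]<25)&(hs[...,1]>150)
    for nm,y0,y1 in(('fit',30,115),('new',170,255)):
        P=C[o&region(im,C,530,700,y0,y1,120,215)]
        if len(P)<20: print(n,nm,'few'); continue
        print(n,nm,len(P),'pct',np.percentile(P,[1,50,99],axis=0).ravel())
        for a,b in((565,600),(645,680)):
            Q=P[(P[:,0]>a)&(P[:,0]<b)]
            if len(Q)>10: print('   z lo/hi',a,np.percentile(Q[:,2],[1,50,98]),'y',np.percentile(Q[:,1],[3,97]))
E
python3 cmp.py
```

```text
side fit 835 pct [552.5  55.8 142.1 620.3  61.3 166.1 689.9  81.9 202.1]
   z lo/hi 565 [142.3 165.2 179.4] y [58.4 81.1]
   z lo/hi 645 [142.9 164.4 179.6] y [57.5 77.3]
side new 562 pct [552.6 186.6 139.4 618.  199.7 165.8 690.  223.5 201.5]
   z lo/hi 565 [138.8 165.  176.7] y [195.6 216.2]
   z lo/hi 645 [144.4 165.1 178.4] y [194.9 217.4]
top fit 628 pct [551.7  56.7 141.9 622.7  70.6 178.4 691.5  86.  205.4]
   z lo/hi 565 [143.4 178.2 183. ] y [60.3 84.1]
   z lo/hi 645 [141.6 177.9 182.4] y [59.9 83.8]
top new few
```

The new arm matches the fitted one in x (552–690) and is level with it to within the play. I'll relieve the pressing, open and retreat upward.

Request:
servo_tool(steps=[[[0, 0, 0.002], [0, 0, 0], -1], [[0, 0, 0], [0, 0, 0], -1], [[0, 0, 0], [0, 0, 0], 0.2], [[0, 0, 0], [0, 0, 0], 0.2], [[0, 0, 0], [0, 0, 0], 0.2], [[0, 0, 0], [0, 0, 0], 0.2], [[0, 0, 0], [0, 0, 0], 0.2], [[0, 0, 0], [0, 0, 0], 0.2]])

```text
t: 10.35
ee_pos: [624.8, 212.0, 146.9]
orientation: [-0.001, 3.141, 0.0]
ft_force: [0.6, -0.6, -0.6]
width: 52.4
grasp_force: 0.0
```

Request:
servo_tool(steps=[[[0, 0, 0.01], [0, 0, 0], 0.2], [[0, 0, 0.02], [0, 0, 0], 0.2], [[0, 0, 0.035], [0, 0, 0], 0.2], [[0, 0, 0.038], [0, 0, 0], 0.2], [[0, 0, 0.015], [0, 0, 0], 0.2], [[0, -0.03, 0], [0, 0, 0], 0.2], [[0, -0.038, 0], [0, 0, 0], 0.2], [[0, -0.038, 0], [0, 0, 0], 0.2]])

```text
t: 11.02
ee_pos: [624.5, 105.7, 266.2]
orientation: [-0.005, 3.139, 0.0]
ft_force: [0.2, -0.7, -0.0]
width: 52.5
grasp_force: 0.0
```

Request:
servo_tool(steps=[[[-0.01, -0.038, 0], [0, 0, 0], 0.5], [[-0.01, -0.038, 0], [0, 0, 0], 0.5], [[-0.01, -0.038, 0], [0, 0, 0], 0.5], [[-0.01, -0.038, 0], [0, 0, 0], 0.5], [[-0.01, -0.038, 0], [0, 0, 0], 0.5], [[-0.01, -0.038, 0], [0, 0, 0], 0.5], [[-0.01, -0.038, 0], [0, 0, 0], 0.5], [[-0.01, -0.038, 0], [0, 0, 0], 0.5]])

```text
t: 11.68
ee_pos: [543.8, -199.8, 265.7]
orientation: [-0.002, 3.14, -0.001]
ft_force: [0.1, 0.0, -1.0]
width: 65.8
grasp_force: 0.0
```

```bash
cat >> cmp.py <<'E'
cv2.imwrite('pics/s3.png',cv2.resize(np.load('side.npz')['color'][120:250,280:400],None,fx=4,fy=4))
im=dict(np.load('top.npz')); C=cloud(im); print('stick',bar(C,region(im,C,380,660,-330,-250,17,34)))
im=dict(np.load('side.npz')); C=cloud(im); P=C[region(im,C,395,500,-305,-280,15,40)]; print('stick side',len(P),np.median(P,0) if len(P) else '')
E
python3 cmp.py
```

```text
side fit 755 pct [552.6  55.4 142.1 612.4  61.3 163.6 689.8  81.7 202.5]
   z lo/hi 565 [142.6 165.3 179.6] y [57.4 80.4]
   z lo/hi 645 [142.4 162.6 179.6] y [57.7 74.3]
side new 358 pct [551.8 195.3 136.3 590.9 200.5 159.  652.7 221.8 186.8]
   z lo/hi 565 [136.2 163.1 174.9] y [195.9 218.6]
   z lo/hi 645 [143.8 150.8 157.1] y [196.4 203.5]
top fit 628 pct [551.7  56.8 142.4 624.   70.7 178.6 691.3  86.1 205.8]
   z lo/hi 565 [144.3 178.  182.5] y [60.3 84.1]
   z lo/hi 645 [142.6 178.  181.7] y [59.9 83.9]
top new 682 pct [551.2 195.1 140.9 623.1 207.9 174.6 689.3 224.8 206.3]
   z lo/hi 565 [140.6 172.6 178.1] y [198.7 221.9]
   z lo/hi 645 [146.4 176.4 181.2] y [198.4 222.4]
stick (131, array([ 541.3, -296. ,   23.3]), 'z med', np.float64(23.352025675547427), 'yaw', np.float64(31.151133810408492), 'rect', ((539.8252563476562, -295.7516784667969), (32.40409851074219, 39.220645904541016), 88.5167465209961), 'along', array([-24. ,  21.8]), 'across', array([-16.8,  17.4]))
stick side 424 [ 450.  -293.1   24.5]
```

View pics/s3.png

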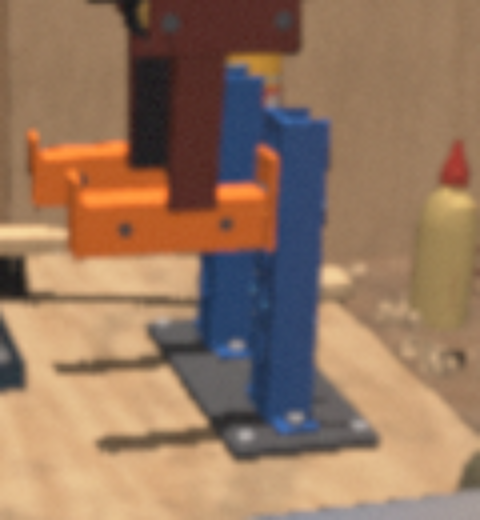

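The new arm hangs in its slots. It is flush at the upright, with about 2° of droop at the front, which fits the stated play. Now fetching the oak.

Request:
servo_tool(steps=[[[-0.011, -0.035, 0], [0, 0, 0], 0.5], [[-0.01, -0.032, -0.02], [0, 0, 0], 0.5], [[-0.01, -0.028, -0.025], [0, 0, 0], 0.5], [[0, 0, -0.04], [0, 0, 0], 0.5], [[0, 0, -0.04], [0, 0, 0], 0.5], [[0, 0, -0.04], [0, 0, 0], 0.5], [[0, 0, -0.035], [0, 0, 0], 0.5], [[0, 0, 0], [0, 0, 0], 0.5]])

```text
t: 12.45
ee_pos: [509.8, -289.9, 58.7]
orientation: [0.002, -3.132, -0.009]
ft_force: [-0.7, 0.9, -0.8]
width: 66.3
grasp_force: 0.0
```

Request:
servo_tool(steps=[[[0, 0, -0.025], [0, 0, 0], 0.5], [[0, 0, -0.02], [0, 0, 0], 0.5], [[0, 0, -0.01], [0, 0, 0], 0.5], [[0, 0, -0.004], [0, 0, 0], 0.5], [[0, 0, 0], [0, 0, 0], 0.5], [[0, 0, 0], [0, 0, 0], 0.5], [[0, 0, 0], [0, 0, 0], 0.5], [[0, 0, 0], [0, 0, 0], 0.5]])

```text
t: 13.12
ee_pos: [514.2, -293.4, 7.0]
orientation: [-0.002, 3.14, -0.002]
ft_force: [-0.1, 0.9, 0.2]
width: 66.1
grasp_force: 0.0
```

Request:
servo_tool(steps=[[[-0.001, -0.0015, -0.003], [0, 0, 0], 0.5], [[0, 0, 0], [0, 0, 0], -1], [[0, 0, 0], [0, 0, 0], -1], [[0, 0, 0], [0, 0, 0], -1], [[0, 0, 0], [0, 0, 0], -1], [[0, 0, 0], [0, 0, 0], -1], [[0, 0, 0], [0, 0, 0], -1], [[0, 0, 0], [0, 0, 0], -1]])

```text
t: 13.78
ee_pos: [512.4, -294.5, 2.7]
orientation: [-0.002, 3.142, -0.0]
ft_force: [0.3, -0.7, -0.9]
width: 31.6
grasp_force: 30.0
```

Request:
servo_tool(steps=[[[0, 0, 0], [0, 0, 0], -1], [[0, 0, 0], [0, 0, 0], -1], [[0, 0, 0.01], [0, 0, 0], -1], [[0, 0, 0.025], [0, 0, 0], -1], [[0, 0, 0.038], [0, 0, 0], -1], [[0, 0, 0.038], [0, 0, 0], -1], [[0, 0, 0.038], [0, 0, 0], -1], [[0, 0, 0.038], [0, 0, 0], -1]])

```text
t: 14.45
ee_pos: [511.8, -294.1, 191.9]
orientation: [0.001, -3.141, -0.001]
ft_force: [-0.2, -0.8, -1.9]
width: 32.2
grasp_force: 30.0
```

Request:
servo_tool(steps=[[[0, 0, 0.03], [0, 0, -6.5], -1], [[0, 0.015, 0.023], [0, 0, -6.5], -1], [[0.008, 0.03, 0], [0, 0, -6.5], -1], [[0.008, 0.03, 0], [0, 0, -6.5], -1], [[0.008, 0.03, 0], [0, 0, -6.5], -1], [[0.008, 0.03, 0], [0, 0, -6.5], -1], [[0.008, 0.03, 0], [0, 0, -6.5], -1], [[0.008, 0.03, 0], [0, 0, -6.5], -1]])

```text
t: 15.12
ee_pos: [560.1, -97.9, 243.3]
orientation: [-1.384, -2.82, -0.0]
ft_force: [0.6, -0.5, -1.8]
width: 31.6
grasp_force: 30.0
```

Request:
servo_tool(steps=[[[0.009, 0.03, 0], [0, 0, -6.5], -1], [[0.009, 0.03, 0], [0, 0, -6.5], -1], [[0.009, 0.03, 0], [0, 0, -6.5], -1], [[0.009, 0.03, 0], [0, 0, -6.5], -1], [[0.009, 0.03, 0], [0, 0, -6.5], -1], [[0.009, 0.03, 0], [0, 0, -5.5], -1], [[0.009, 0.03, 0], [0, 0, 0], -1], [[0.009, 0.03, 0], [0, 0, 0], -1]])

```text
t: 15.78
ee_pos: [632.1, 142.1, 243.2]
orientation: [-2.221, -2.222, 0.0]
ft_force: [0.7, -0.4, -1.3]
width: 32.1
grasp_force: 30.0
```

Request:
servo_tool(steps=[[[0, 0, -0.02], [0, 0, 0], -1], [[0, 0, -0.02], [0, 0, 0], -1], [[0, 0, -0.008], [0, 0, 0], -1], [[0, 0, -0.004], [0, 0, 0], -1], [[0, 0, 0], [0, 0, 0], -1], [[0, 0, 0], [0, 0, 0], -1], [[0, 0, 0], [0, 0, 0], -1], [[0, 0, 0], [0, 0, 0], -1]])

```text
t: 16.45
ee_pos: [633.0, 140.3, 191.9]
orientation: [2.22, 2.221, 0.002]
ft_force: [-0.4, 0.1, -1.7]
width: 32.1
grasp_force: 30.0
```

```bash
cat > st.py <<'E'
from fit import *
for n in('side','top'):
    im=grab(n); C=cloud(im); hs=cv2.cvtColor(im['color'],cv2.COLOR_BGR2HSV)
    m=region(im,C,575,682,15,270,183,222)&~((hs[...,0]>3)&(hs[...,0]<25)&(hs[...,1]>190))
    P=C[m]
    for nm,a,b in(('R',20,105),('L',180,265)):
        Q=P[(P[:,1]>a)&(P[:,1]<b)]
        if len(Q)>10: print(n,nm,len(Q),np.percentile(Q,[2,50,98],axis=0).ravel())
    cv2.imwrite(f'pics/{n}4.png',cv2.resize(im['color'][120:220,190:390],None,fx=3.5,fy=3.5))
E
python3 st.py
```

```text
side R 258 [615.5  25.7 189.3 626.5  38.8 207.7 645.8 102.5 213.9]
side L 60 [616.  184.3 190.5 616.9 213.2 209.1 645.7 247.1 214.2]
top R 396 [614.5  28.8 195.8 628.7  64.5 211.9 646.1 100.8 216.8]
top L 76 [630.  206.4 208.6 638.9 222.7 212.2 646.9 237.4 216.7]
```

View pics/side4.png

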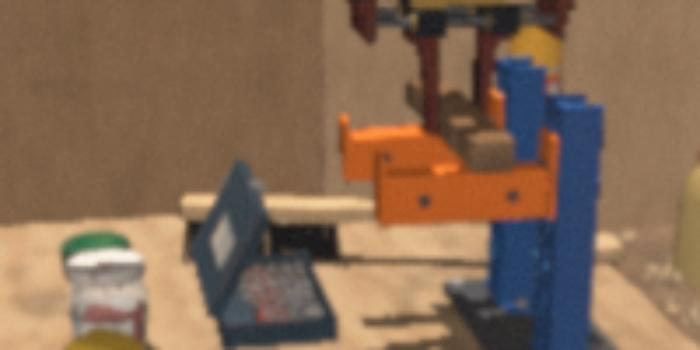

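The oak is level and square just above both arms, at (490,150) in the crop. Its ends are at y≈27 and 249, so I'm shifting it 2 mm left while lowering.

Request:
servo_tool(steps=[[[0, 0.002, -0.003], [0, 0, 0], -1], [[0, 0, -0.002], [0, 0, 0], -1], [[0, 0, -0.002], [0, 0, 0], -1], [[0, 0, -0.001], [0, 0, 0], -1], [[0, 0, 0], [0, 0, 0], -1], [[0, 0, 0], [0, 0, 0], -1], [[0, 0, 0], [0, 0, 0], -1], [[0, 0, 0], [0, 0, 0], -1]])

```text
t: 17.22
ee_pos: [632.4, 142.5, 182.6]
orientation: [-2.22, -2.222, 0.0]
ft_force: [-0.1, 0.4, -1.4]
width: 31.9
grasp_force: 30.0
```

Request:
servo_tool(steps=[[[0, 0, -0.001], [0, 0, 0], -1], [[0, 0, 0], [0, 0, 0], -1], [[0, 0, 0], [0, 0, 0], -1], [[0, 0, 0], [0, 0, 0], -1], [[0, 0, 0], [0, 0, 0], -1], [[0, 0, 0], [0, 0, 0], -1], [[0, 0, 0], [0, 0, 0], -1], [[0, 0, 0], [0, 0, 0], -1]])

```text
t: 17.88
ee_pos: [632.4, 142.6, 182.0]
orientation: [2.22, 2.223, 0.0]
ft_force: [-3.4, 1.8, 5.4]
width: 31.8
grasp_force: 30.0
```

It touched the fitted arm lightly at 5 N. Opening and rising.

Request:
servo_tool(steps=[[[0, 0, 0], [0, 0, 0], -0.4], [[0, 0, 0], [0, 0, 0], -0.1], [[0, 0, 0], [0, 0, 0], 0.1], [[0, 0, 0], [0, 0, 0], 0.1], [[0, 0, 0], [0, 0, 0], 0.1], [[0, 0, 0], [0, 0, 0], 0.1], [[0, 0, 0], [0, 0, 0], 0.1], [[0, 0, 0], [0, 0, 0], 0.1]])

```text
t: 18.55
ee_pos: [632.4, 142.5, 181.6]
orientation: [-2.22, -2.222, 0.0]
ft_force: [-0.2, -0.1, -0.1]
width: 48.1
grasp_force: 0.0
```

Request:
servo_tool(steps=[[[0, 0, 0.01], [0, 0, 0], 0.1], [[0, 0, 0.025], [0, 0, 0], 0.1], [[0, 0, 0.035], [0, 0, 0], 0.1], [[0, 0, 0.038], [0, 0, 0], 0.1], [[-0.02, 0, 0.03], [0, 0, 0], 0.1], [[-0.038, 0, 0], [0, 0, 0], 0.1], [[-0.038, 0, 0], [0, 0, 0], 0.1], [[-0.038, 0, 0], [0, 0, 0], 0.1]])

```text
t: 19.22
ee_pos: [497.2, 142.4, 320.9]
orientation: [2.22, 2.221, 0.003]
ft_force: [0.6, -0.6, 0.2]
width: 48.0
grasp_force: 0.0
```

Request:
servo_tool(steps=[[[-0.02, -0.035, 0], [0, 0, 0], 0.1], [[-0.02, -0.035, 0], [0, 0, 0], 0.1], [[0, -0.038, 0], [0, 0, 0], 0.1], [[0, -0.038, 0], [0, 0, 0], 0.1], [[0, -0.038, 0], [0, 0, 0], 0.1], [[0, -0.038, 0], [0, 0, 0], 0.1], [[0, -0.038, 0], [0, 0, 0], 0.1], [[0, 0, 0], [0, 0, 0], 0.1]])

```text
t: 19.88
ee_pos: [458.4, -122.7, 320.8]
orientation: [2.223, 2.215, -0.001]
ft_force: [-0.1, 0.4, 0.1]
width: 48.2
grasp_force: 0.0
```

```bash
sed -i 's/183,222/180,222/' st.py; python3 st.py
python3 - <<'E'
from fit import *
im=dict(np.load('top.npz')); C=cloud(im)
m=region(im,C,600,670,0,290,196,222); print(bar(C,m))
a=cv2.imread('pics/side4.png'); b=cv2.imread('pics/top4.png')
cv2.imwrite('pics/fin.png',cv2.resize(np.vstack([a[:,:420],b[:,:420]]),None,fx=.85,fy=.85))
E
```

```text
side R 241 [615.   28.  181.7 625.5  38.5 198.8 646.2  98.3 205.2]
side L 86 [615.1 181.6 182.2 620.  210.8 201.4 644.8 242.9 203. ]
top R 398 [614.3  30.3 183.4 628.7  65.6 203.4 645.6 104.1 207.9]
top L 347 [614.4 181.6 187.2 628.5 213.6 200.8 645.3 247.2 205.2]
(1034, array([629.7, 138.5, 202.4]), 'z med', np.float64(202.44094606873955), 'yaw', np.float64(89.8114184424139), 'rect', ((630.2333984375, 139.8036651611328), (216.73960876464844, 34.12931442260742), 89.95685577392578), 'along', array([-106.7,  108.4]), 'across', array([-16.2,  15.4]))
```

View pics/top4.png

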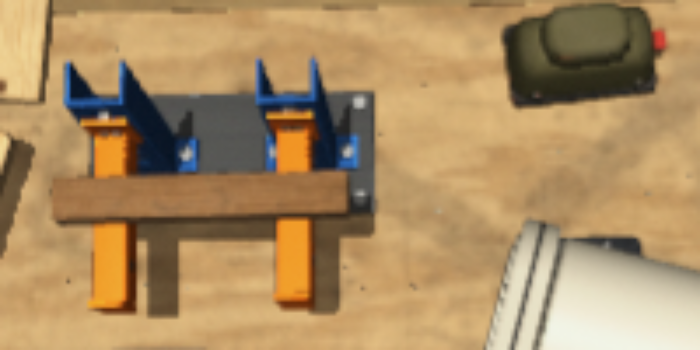

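The oak (52–350, 172–220) lies square across both arms and overhangs each side. Its centre is at y≈140, yaw 90°, with about 1° of tilt. The rack arm is seated and the sander has not moved.

```bash
python3 -c "
from workcell import close_job
print(close_job())"
```

```text
the job is handed in; nothing more can be done
None
```

The job is handed in, with no verdict returned: the loose arm is hooked into the bare upright level with the fitted one (about 2° front droop from the slot play), and the oak lies square and centred across both with about 1° of tilt; the sander, tape and jar were never touched.

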